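# Load the badge printer

## Robot

A 7-joint arm with a two-finger parallel gripper is mounted at the origin on a cart in front of the work surface, level with it; the furniture and walls round the work are solid. World frame = base frame: x ahead of the robot, y to its left, z up, the work surface at z = 0. Lengths are in m, angles in rad, forces in N, time in s.
With the tool pointing down it reaches from about 0.425 to 0.825 m from the base axis. Payload 3.6 kg.
Tool frame: the origin (TCP) lies on the centre line of the jaws, within the pads' length; the fingertips stand 8 mm ahead of it and the grasp point (between the pads) lies 11 mm behind it (env.tip_extent is the distance from the TCP to the fingertips, in m); z points along the fingers, y is the line along which they close (so a half turn about z gives the same grasp; the last joint's range is limited). The gripper opens to 85 mm and grips with 20 to 120 N. Pads are 22 mm wide; open, the fingers measure 114 mm over their backs; the gripper's body (76 mm by 85 mm) begins 54 mm behind the grasp point. The pads swing forward as they close: fully open they stand 13 mm farther back than shut.
Start: joints at [1.105, 0.615, -0.013, 1.423, 0.008, 1.103, -0.04], TCP at [0.276, -0.588, 0.239] pointing down, gripper open.
Joint ranges: [-3.12, 3.12], [-0.3, 2.06], [-1.34, 1.32], [0.26, 2.42], [-1.36, 4.5], [0.01, 1.98], [-2.84, 2.84]. Speed limits (rad/s): [2.79, 2.79, 3.14, 3.14, 3.14, 3.14, 3.14].

## Interface

Orientations are given as a 3x3 rotation matrix whose columns are the frame's x, y, z axes.
In Python, from bench import env gives the robot as it stands.
- The arm moves only by the shell command python3 drive.py 'ROWS' [FORCE]. ROWS is a JSON object with one list for each field, all of the same length, 1 to 20, a row being the entries at one place: tx, ty, tz (the shift in m), spin (a turn about the tool's z in rad), jaw (the finger opening in m); each row is the pose to reach, as a shift and turn from the pose commanded when the command began, along the tool's axes at that moment; what a row does not reach only later rows make up. A row lasts 1/8 s, in which the tool goes at most 0.0625 m and 0.188 rad, less where a joint would pass 70% of its speed; a pose out of reach is approached as far as the arm can. The fingers move at their own pace and stop on an object; FORCE is the grip in N (left out, the last holds). Time passes only in rows, so rows that do not move let the fingers close. It prints the time, the measured TCP pose, the force, the opening and the grip force at its end. Input that does not fit is refused with a message, and nothing moves.
- env.sense(): the state, without advancing time (a new reading comes with each control period).
- env.get_image(name): name is "side" or "top"; returns a dict with "frame" (400x640x3 uint8, red, green, blue), "K" (3x3 intrinsics, pixels), "R" (3x3) and "t" (3): a world point X has camera coordinates R X + t. Camera axes: x right, y down, z forward; pixel columns grow to the right and rows downward; lengths in m; the calibration is good to about 2 mm. A picture is of the moment at which its call begins. There is no depth.
- env.hand_in(): hands the job in; it is judged then, once.
The state is a dict: "time": time; "qpos": joint angles; "joint_vel": joint speeds; "effort": joint torques, N m; "tcp_pos": TCP position; "tool_rot": TCP orientation; "force": force on the tool from outside, world axes, zero at the start; "torque": the same for the moment, N m; "width": finger opening in m; "grip_force": force on a finger pad.
Only numpy, scipy, OpenCV 4.12 (cv2) and the standard library are available. Lean on these libraries where they do the work, as an engineer would, in place of code of your own. Each camera call takes 0.05 s, during which the arm holds its last target. There are 200 camera calls.

## Task

Load the badge printer: set the white card cartridge flat into the pocket of the grey loading tray with its blue feed end towards the tray's nose, away from the grip. Then slide the tray by its grip, nose first, fully home into the bay in the printer's front, and fold the raised black front cover down until it is shut. Leave the mug, the marker pen and the eraser where they are.

Things in the scene. Friction and masses are not known exactly. Their poses are not given: they have to be found in the camera images.
- printer: Badge printer, white shell on a grey base, 170 deep x 180 wide, 80 high in front, 112 high from 86 mm behind the front face; fixed. Origin at desk level in the middle of the front face, under the bay's mouth; x points into the bay, z up. Tray home: the tray's origin is at x = 56, y = 0 of this frame, 2 mm clear of each side wall.
- bay_mouth (a point): Middle of the bay's mouth, 17 mm above the printer's origin. The bay is 76 wide, 34 high, without a floor of its own (the tray slides on the desk), and ends at a back stop 106 mm behind the mouth. Over the first 17 mm the side walls flare out to about 96 wide at the mouth.
- tray: Grey loading tray, loose, 0.2 kg, 205 long. Origin on its underside below the middle of the pocket; x points to the nose (x = 50, corners rounded by 6), z up. Base 72 wide, x -50 to 50. Pocket 92 (x) x 59 (y) inside, floor at z = 3, walls up to z = 24 to 26, with finger cut-outs in both side walls (x -23 to 23, down to the floor). A deck 46 wide, 8 high runs back to x = -155.
- tray_grip (a point): Point in the upright grip fin on the tray's deck, at x = -135, y = 0, z = 30 of the tray. The fin is 36 long (x), 16 wide (y), its top at z = 38; pinch it across its width from above. With the tray home it stands 79 mm in front of the printer.
- cartridge: White card cartridge with a blue feed end and a pale window on top, loose, 0.11 kg, 86 (x) x 54 (y) x 15 (z). Origin at the middle of its underside; x points to the blue end, z up. It starts flat on the desk, window up. Seated in the pocket, its origin is at x = 0, y = 0, z = 3 of the tray, with about 3 mm of play each way.
- feed_end (a point): Middle of the cartridge's blue end face, 43 mm from its origin along x.
- cover (a joint): Printer's black front cover, a plate 112 wide, 66 long, 4 thick, 40 g, on a hinge along the front top edge. 0 = shut (hanging over the front), 1.57 = level towards the robot, 3.14 = upright, 3.5 = leaning back on its stop, as at the start. Damped, no spring: tipped well forward of upright it falls shut by itself in 2 s. Shut, it clears the deck but not a tray that is not home.
- cover_hinge (a point): Middle of the cover's hinge axis, 82 mm above the desk and 7 mm in front of the printer's front face; the axis runs along the printer's y.
- cover_edge (a point): Middle of the cover's free edge, 66 mm from the hinge axis.
- mug: Green mug, 96 high, a bystander. Origin under it.
- marker_pen: Blue and white marker pen lying on the desk, 135 long, a bystander.
- rubber: Blue and white eraser, 48 x 23 x 13, a bystander.

How it is judged:
By the outcome, as a careful person would: the job done as asked, in the order asked, and still so for the second after the job is handed in, with the robot touching nothing.
It also fails if it takes over 72 s, if anything falls off the work surface, if the arm or the gripper's body presses on something with over 40 N, if the wrist force passes 120 N, or if a joint passes its speed limit or range.

## Working session

There is one attempt and no reset: what is moved stays moved. The work goes in short steps, Python scripts to look and compute and a shell command to move; the robot and the scene stay as the last step left them, time stands still between calls to the robot, and variables do not carry over. Pictures are saved under pics/ and viewed, at most 10 in all, crops included, and the job is handed in when it is done.

```bash
ls; mkdir -p pics
python3 - <<'E'
from bench import env
import cv2,numpy as np
for n in("top","side"):
    d=env.get_image(n); cv2.imwrite(f"pics/{n}0.png",d["frame"][:,:,::-1]); np.savez(f"{n}0.npz",**d)
    print(n,d["K"].round(1).tolist(),d["R"].round(3).tolist(),d["t"].round(3).tolist())
s=env.sense();print(s["time"],s["tcp_pos"],s["tool_rot"].round(3) if hasattr(s["tool_rot"],'round') else s["tool_rot"],s["width"])
E
```

```text
bench.py
drive.py
pics
top [[430.8, 0.0, 316.7], [0.0, 430.8, 201.7], [0.0, 0.0, 1.0]] [[-0.008, -1.0, -0.002], [-0.997, 0.008, -0.075], [0.075, 0.001, -0.997]] [0.072, 0.6, 1.29]
side [[378.6, 0.0, 316.3], [0.0, 378.6, 204.4], [0.0, 0.0, 1.0]] [[0.992, -0.127, -0.007], [-0.072, -0.515, -0.854], [0.105, 0.848, -0.52]] [-0.565, 0.151, 0.95]
0.1 [ 0.27589432 -0.5877953   0.23825226] [[ 0.905  0.425 -0.001]
 [ 0.425 -0.905  0.002]
 [-0.    -0.002 -1.   ]] 0.08536953039816919
```

View pics/top0.png

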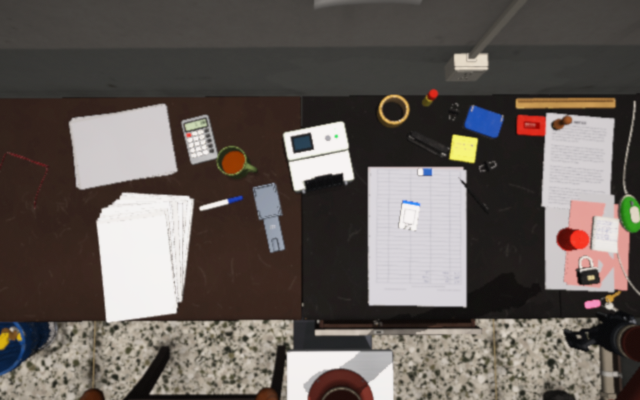

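View pics/side0.png

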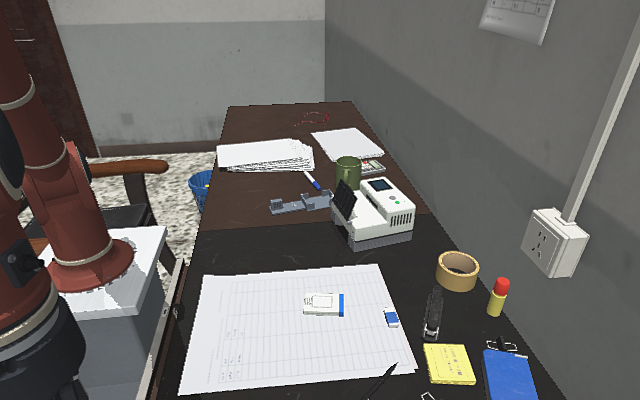

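The top view shows the printer around (320,155) with its front facing down, the tray at (268,215) with its grip near (275,245) and nose up, and the cartridge at (410,215) with its blue end up. The eraser is at (425,172), the pen at (220,203) and the mug at (233,160). I'll enlarge the crops for accurate measurement.

Run:
```python
import cv2
a=cv2.imread("pics/top0.png")[110:260,240:440]; b=cv2.imread("pics/side0.png")[165:325,255:405]
cv2.imwrite("pics/topc.png",cv2.resize(a,None,fx=4,fy=4,interpolation=cv2.INTER_CUBIC)[:600])
cv2.imwrite("pics/sidec.png",cv2.resize(b,None,fx=3.75,fy=3.75,interpolation=cv2.INTER_CUBIC))
```

```text
(no output)
```

View pics/topc.png

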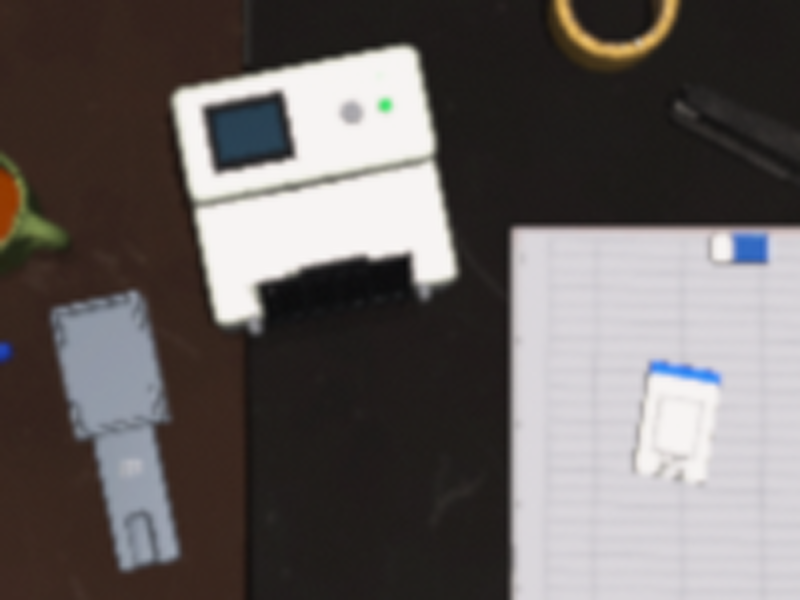

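View pics/sidec.png

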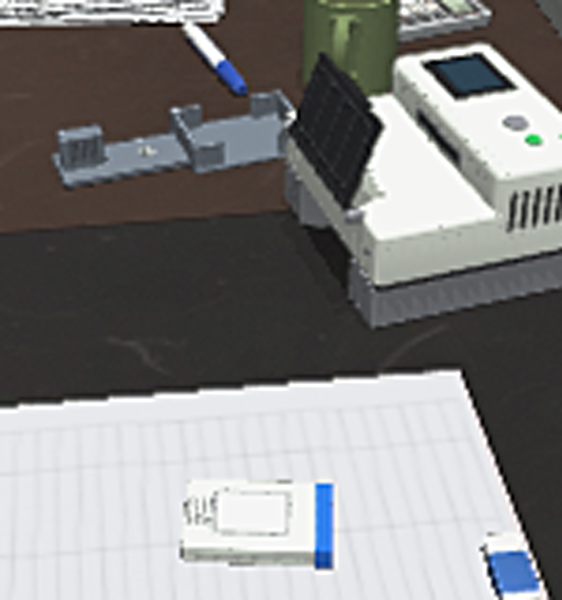

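The crops give these corners (4x crop pixels). The printer's front top edge runs (217,325)–(457,278). The tray's box corners are (52,311), (138,291), (168,418) and (78,439), and its deck end is (120,571)–(180,557). The cartridge is at (650,362)–(705,482) with its blue end up. The side view agrees: cartridge blue end away from the robot, cover leaning back.

```bash
cat > h.py <<'E'
import numpy as np,cv2
def load(n,tag='0'): return dict(np.load(f"{n}{tag}.npz"))
def plane(d,uv,z):
    uv=np.atleast_2d(np.asarray(uv,float)); K,R,t=d["K"],d["R"],d["t"]
    r=np.c_[uv,np.ones(len(uv))]@np.linalg.inv(K).T@R; c=-R.T@t
    return (c+r*((z-c[2])/r[:,2])[:,None])
def proj(d,X):
    p=(np.atleast_2d(X)@d["R"].T+d["t"])@d["K"].T; return p[:,:2]/p[:,2:]
def mask(d,f,box,col=None):
    im=d["frame"].astype(int); m=f(im[...,0],im[...,1],im[...,2]).astype(np.uint8)
    x0,y0,x1,y1=box; k=np.zeros_like(m); k[y0:y1,x0:x1]=m[y0:y1,x0:x1]; 
    n,l,s,c=cv2.connectedComponentsWithStats(k); i=1+np.argmax(s[1:,4]); return (l==i).astype(np.uint8)
def rect(m): 
    return cv2.minAreaRect(np.argwhere(m)[:,::-1].astype(np.float32))
E
python3 - <<'E'
from h import *
d=load("top");im=d["frame"]
print(im[203,258],im[225,270],im[216,402],im[216,398],im[232,415],im[202,410],im[236,270])
w=lambda r,g,b:(r>150)&(g>150)
c=lambda u,v:np.array([240,110])+(np.array([u,v])+.5)/4-.5
P=[plane(d,c(*p),.112)[0] for p in[(172,92),(415,45),(437,155),(195,202)]]
F=[plane(d,c(*p),.08)[0] for p in[(213,325),(459,278)]]
print("printer rear",np.round(P,4).tolist());print("front",np.round(F,4).tolist(), (F[0]+F[1])/2,np.linalg.norm(F[0]-F[1]))
T=[plane(d,c(*p),.025)[0] for p in[(52,311),(138,291),(168,418),(78,439)]];D=[plane(d,c(*p),.008)[0] for p in[(120,571),(180,557)]]
print("tray",np.round(T,4).tolist(),np.round(D,4).tolist(),np.mean(T,0))
m=mask(d,lambda r,g,b:(b>95)&(b>r+8)&(b<220),(245,175,292,258))
pts=plane(d,np.argwhere(m)[:,::-1],.012)[:,:2];print("tray area",len(pts),cv2.minAreaRect(pts.astype(np.float32)))
C=[plane(d,c(*p),.015)[0] for p in[(650,362),(720,372),(705,482),(635,472)]]
print("cart",np.round(C,4).tolist(),np.mean(C,0))
b=mask(d,lambda r,g,b:(b>r+60),(395,190,430,215));p=plane(d,np.argwhere(b)[:,::-1],.015)[:,:2];print("blue",p.mean(0),len(p),cv2.minAreaRect(p.astype(np.float32)))
s=load("side");b=mask(s,lambda r,g,b:(b>r+60),(330,285,350,320));print("side blue px",np.argwhere(b)[:,::-1].mean(0),len(np.argwhere(b)))
E
```

```text
[146 153 165] [161 167 177] [243 240 238] [205 202 206] [208 205 210] [ 62 134 238] [149 157 169]
printer rear [[0.7939, 0.1642, 0.112], [0.8268, -0.0108, 0.112], [0.7465, -0.0256, 0.112], [0.7139, 0.1479, 0.112]]
front [[0.6286, 0.1372, 0.08], [0.6617, -0.0429, 0.08]] [0.64515222 0.04714298 0.08      ] 0.18307320071400637
tray [[0.6459, 0.2631, 0.025], [0.6607, 0.1975, 0.025], [0.5635, 0.1747, 0.025], [0.5481, 0.243, 0.025]] [[0.4476, 0.213, 0.008], [0.4579, 0.1671, 0.008]] [0.60452665 0.21956774 0.025     ]
tray area 1248 ((0.5543558597564697, 0.21075400710105896), (0.20493865013122559, 0.07050354778766632), 11.425076484680176)
cart [[0.604, -0.194, 0.015], [0.5959, -0.2474, 0.015], [0.5119, -0.2338, 0.015], [0.52, -0.1806, 0.015]] [ 0.55794905 -0.21393415  0.015     ]
blue [ 0.59629734 -0.22029869] 60 ((0.5964171886444092, -0.21992602944374084), (0.052718859165906906, 0.010196981020271778), 79.18549346923828)
side blue px [340.94392523 304.23364486] 107
```

```bash
cat > go.py <<'E'
import sys,numpy as np
from bench import env
x,y,z,yaw=map(float,sys.argv[1:5]); s=env.sense(); R=np.array(s["tool_rot"])
d=R.T@(np.array([x,y,z])-s["tcp_pos"]); cur=np.arctan2(R[1,0],R[0,0]); t=(cur-yaw+np.pi/2)%np.pi-np.pi/2
print("d",d.round(4),"turn",round(t,3),"cur",np.round(s["tcp_pos"],4),round(cur,3),"F",np.round(s["force"],1),"w",round(s["width"],4),"t",s["time"],"q7",round(s["qpos"][6],2),"tip",env.tip_extent)
E
python3 go.py .558 -.214 .08 -.163
```

```text
d [ 0.4142 -0.2181  0.1588] turn 0.602 cur [ 0.2759 -0.5878  0.2383] 0.439 F [ 0.2 -0.8  0.2] w 0.0854 t 0.1 q7 -0.04 tip 0.008
```

```bash
python3 drive.py '{"tx": [0.05, 0.10, 0.15, 0.20, 0.25, 0.30, 0.35, 0.4142, 0.4142, 0.4142, 0.4142, 0.4142], "ty": [-0.026, -0.053, -0.08, -0.105, -0.132, -0.16, -0.185, -0.2181, -0.2181, -0.2181, -0.2181, -0.2181], "tz": [0.02, 0.04, 0.06, 0.08, 0.1, 0.12, 0.135, 0.1588, 0.1588, 0.1588, 0.1588, 0.1588], "spin": [0.08, 0.16, 0.23, 0.3, 0.38, 0.45, 0.53, 0.602, 0.602, 0.602, 0.602, 0.602], "jaw": [0.085, 0.085, 0.085, 0.085, 0.085, 0.085, 0.085, 0.085, 0.085, 0.085, 0.085, 0.085]}' 30; python3 go.py .558 -.214 .01 -.163
python3 - <<'E'
from bench import env
import cv2,numpy as np
d=env.get_image("side"); cv2.imwrite("pics/side1.png",cv2.resize(d["frame"][200:350,200:440,::-1],None,fx=3,fy=3))
E
```

```text
time: 1.6
tcp_pos: [0.5574, -0.2175, 0.0812]
tool_rot: [[0.986, -0.166, 0.0], [-0.166, -0.986, -0.001], [0.0, 0.001, -1.0]]
force: [-0.0, -0.6, -0.3]
width: 0.0845
grip_force: 0.0
d [-0.     -0.0037  0.0712] turn -0.004 cur [ 0.5574 -0.2175  0.0812] -0.167 F [-0.  -0.6 -0.3] w 0.0845 t 1.6 q7 -1.25 tip 0.008
```

View pics/side1.png

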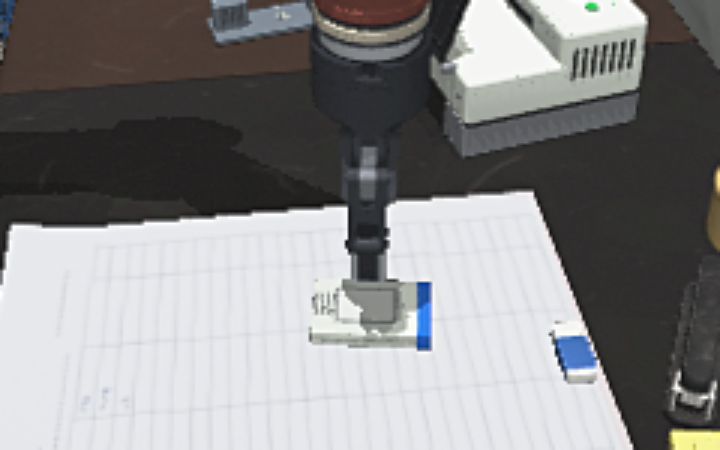

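The gripper hovers over the cartridge, near crop pixel (370,270), and is aligned with it. Next I descend and grip.

```bash
python3 drive.py '{"tx": [0, 0, 0, 0, 0, 0, 0, 0, 0, 0, 0, 0, 0], "ty": [-0.003, -0.003, -0.003, -0.003, -0.003, -0.003, -0.003, -0.003, -0.003, -0.003, -0.003, -0.003, -0.003], "tz": [0.03, 0.055, 0.066, 0.071, 0.071, 0.071, 0.071, 0.071, 0.071, 0.071, 0.071, 0.071, 0.071], "spin": [-0.004, -0.004, -0.004, -0.004, -0.004, -0.004, -0.004, -0.004, -0.004, -0.004, -0.004, -0.004, -0.004], "jaw": [0.085, 0.085, 0.085, 0.085, 0.085, 0.085, 0.05, 0.05, 0.05, 0.05, 0.05, 0.05, 0.05]}' 40;python3 go.py .558 -.214 .08 -.163
```

```text
time: 3.28
tcp_pos: [0.5594, -0.2128, 0.0104]
tool_rot: [[0.987, -0.159, 0.001], [-0.159, -0.987, -0.001], [0.002, 0.001, -1.0]]
force: [-1.0, -1.5, 5.3]
width: 0.053
grip_force: 43.3
d [-0.0011  0.0015 -0.0696] turn 0.003 cur [ 0.5594 -0.2128  0.0104] -0.16 F [-1.  -1.5  5.3] w 0.053 t 3.275 q7 -1.24 tip 0.008
```

```bash
python3 drive.py '{"tx": [0, 0, 0, 0, 0, 0], "ty": [0, 0, 0, 0, 0, 0], "tz": [-0.03, -0.09, -0.15, -0.19, -0.19, -0.19], "spin": [0, 0, 0, 0, 0, 0], "jaw": [0.05, 0.05, 0.05, 0.05, 0.05, 0.05]}'; python3 go.py .605 .2205 .2 .198
python3 - <<'E'
from h import *
from bench import env
d=env.get_image("side");np.savez("side1.npz",**d);d=load("side","1"); cv2.imwrite("pics/side2.png",cv2.resize(d["frame"][140:300,230:430,::-1],None,fx=3,fy=3))
s=env.sense();R=np.array(s["tool_rot"]);p=s["tcp_pos"];print(p.round(4),proj(d,[p,p+.04*R[:,0],p+.04*R[:,0]-.02*R[:,2]]))
E
```

```text
time: 4.03
tcp_pos: [0.5578, -0.2111, 0.198]
tool_rot: [[0.987, -0.158, -0.003], [-0.158, -0.987, 0.002], [-0.003, -0.001, -1.0]]
force: [-1.0, 0.3, -2.0]
width: 0.0529
grip_force: 42.7
d [-0.0216 -0.4337 -0.0014] turn -0.357 cur [ 0.5578 -0.2111  0.198 ] -0.159 F [-1.   0.3 -2. ] w 0.0529 t 4.025 q7 -1.28 tip 0.008
[ 0.5576 -0.2111  0.1974] [[323.13185974 231.02823102]
 [343.98820034 231.37285128]
 [344.36589518 222.73666564]]
```

View pics/side2.png

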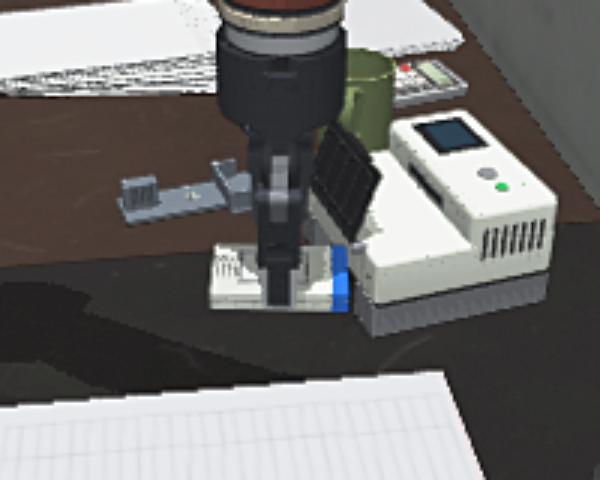

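The cartridge is held level and centred, with the blue end forward (crop 210–348, finger at 281). I move over the tray.

```bash
python3 drive.py '{"tx": [-0.002, -0.004, -0.007, -0.01, -0.012, -0.015, -0.018, -0.02, -0.0207, -0.0207, -0.0207, -0.0207], "ty": [-0.04, -0.09, -0.14, -0.19, -0.24, -0.29, -0.34, -0.39, -0.425, -0.4343, -0.4343, -0.4343], "tz": [0, 0, 0, 0, 0, 0, 0, 0, 0, 0, 0, 0], "spin": [-0.03, -0.08, -0.12, -0.16, -0.2, -0.25, -0.29, -0.33, -0.357, -0.357, -0.357, -0.357], "jaw": [0.05, 0.05, 0.05, 0.05, 0.05, 0.05, 0.05, 0.05, 0.05, 0.05, 0.05, 0.05]}'; python3 go.py .606 .221 .055 .198
```

```text
time: 5.58
tcp_pos: [0.6075, 0.217, 0.199]
tool_rot: [[0.981, 0.193, -0.001], [0.193, -0.981, -0.003], [-0.001, 0.002, -1.0]]
force: [0.2, 0.5, -1.3]
width: 0.0526
grip_force: 42.7
d [-0.0005 -0.0045  0.144 ] turn -0.004 cur [0.6075 0.217  0.199 ] 0.194 F [ 0.2  0.5 -1.3] w 0.0526 t 5.575 q7 -1.7 tip 0.008
```

Descend to just above the walls, settle, then check in the top and side pictures.

```bash
python3 drive.py '{"tx": [0, -0.0005, -0.0005, -0.0005, -0.0005, -0.0005, -0.0005, -0.0005], "ty": [-0.002, -0.0035, -0.0035, -0.0035, -0.0035, -0.0035, -0.0035, -0.0035], "tz": [0.05, 0.1, 0.135, 0.144, 0.144, 0.144, 0.144, 0.144], "spin": [-0.004, -0.004, -0.004, -0.004, -0.004, -0.004, -0.004, -0.004], "jaw": [0.05, 0.05, 0.05, 0.05, 0.05, 0.05, 0.05, 0.05]}'; python3 go.py .606 .221 .0135 .198
python3 - <<'E'
from h import *
from bench import env
a=env.get_image("side")["frame"][165:225,260:345,::-1];b=env.get_image("top")["frame"][165:260,235:320,::-1]
r=lambda x,w:cv2.resize(x,None,fx=w,fy=w,interpolation=cv2.INTER_CUBIC)
a=r(a,5);b=r(b,4); o=np.zeros((max(a.shape[0],b.shape[0]),a.shape[1]+b.shape[1],3),np.uint8);o[:a.shape[0],:a.shape[1]]=a;o[:b.shape[0],a.shape[1]:]=b;cv2.imwrite("pics/p3.png",o)
E
```

```text
time: 6.58
tcp_pos: [0.6066, 0.2237, 0.0566]
tool_rot: [[0.98, 0.2, 0.002], [0.2, -0.98, 0.001], [0.002, -0.0, -1.0]]
force: [0.8, 0.7, -2.1]
width: 0.0525
grip_force: 42.7
d [-0.0012  0.0025  0.0431] turn 0.004 cur [0.6066 0.2237 0.0566] 0.202 F [ 0.8  0.7 -2.1] w 0.0525 t 6.575 q7 -1.69 tip 0.008
```

View pics/p3.png

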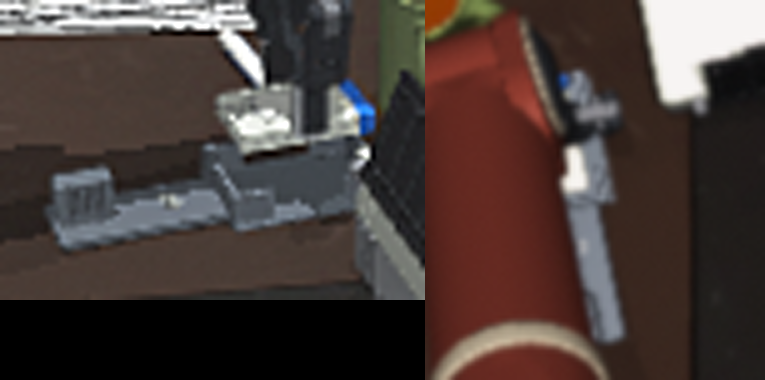

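The cartridge is above the pocket and level, blue end towards the nose. The arm's reading just lagged earlier, so I correct 2.5 mm sideways and lower it.

```bash
python3 drive.py '{"tx": [-0.001, -0.001, -0.001, -0.001, -0.001, -0.001, -0.001], "ty": [0.0027, 0.0027, 0.0027, 0.0027, 0.0027, 0.0027, 0.0027], "tz": [0, 0, 0.01, 0.018, 0.024, 0.03, 0.03], "spin": [0.003, 0.003, 0.003, 0.003, 0.003, 0.003, 0.003], "jaw": [0.05, 0.05, 0.05, 0.05, 0.05, 0.05, 0.05]}'; python3 go.py .606 .221 .0135 .198
```

```text
time: 7.55
tcp_pos: [0.6053, 0.2205, 0.0248]
tool_rot: [[0.98, 0.198, -0.001], [0.198, -0.98, -0.0], [-0.001, 0.0, -1.0]]
force: [-0.0, -1.4, -1.2]
width: 0.0525
grip_force: 42.7
d [ 0.0008 -0.0004  0.0113] turn 0.001 cur [0.6053 0.2205 0.0248] 0.199 F [-0.  -1.4 -1.2] w 0.0525 t 7.55 q7 -1.68 tip 0.008
```

```bash
python3 drive.py '{"tx": [0, 0, 0, 0, 0], "ty": [0, 0, 0, 0, 0], "tz": [0.004, 0.008, 0.0108, 0.0108, 0.0108], "spin": [0, 0, 0, 0, 0], "jaw": [0.05, 0.05, 0.05, 0.05, 0.05]}'; python3 go.py .606 .221 .0135 .198
```

```text
time: 8.18
tcp_pos: [0.6058, 0.2206, 0.0149]
tool_rot: [[0.98, 0.198, 0.0], [0.198, -0.98, 0.0], [0.0, -0.0, -1.0]]
force: [0.8, -0.2, -1.3]
width: 0.0526
grip_force: 42.7
d [ 0.0002 -0.0003  0.0014] turn 0.001 cur [0.6058 0.2206 0.0149] 0.199 F [ 0.8 -0.2 -1.3] w 0.0526 t 8.175 q7 -1.68 tip 0.008
```

```bash
python3 drive.py '{"tx": [0, 0, 0, 0, 0, 0, 0, 0, 0, 0, 0, 0], "ty": [0, 0, 0, 0, 0, 0, 0, 0, 0, 0, 0, 0], "tz": [0.0015, 0.0015, 0.0015, 0.0015, 0.0015, 0.0015, -0.02, -0.07, -0.12, -0.17, -0.17, -0.17], "spin": [0, 0, 0, 0, 0, 0, 0, 0, 0, 0, 0, 0], "jaw": [0.05, 0.05, 0.063, 0.063, 0.063, 0.063, 0.063, 0.063, 0.063, 0.063, 0.063, 0.063]}'; python3 go.py .4726 .194 .12 .198
python3 - <<'E'
from h import *
from bench import env
a=env.get_image("side")["frame"][165:225,260:345,::-1];b=env.get_image("top")["frame"][165:260,235:320,::-1]
r=lambda x,w:cv2.resize(x,None,fx=w,fy=w,interpolation=cv2.INTER_CUBIC)
a=r(a,5);b=r(b,4); o=np.zeros((max(a.shape[0],b.shape[0]),a.shape[1]+b.shape[1],3),np.uint8);o[:a.shape[0],:a.shape[1]]=a;o[:b.shape[0],a.shape[1]:]=b;cv2.imwrite("pics/p4.png",o)
E
```

```text
time: 9.68
tcp_pos: [0.6051, 0.2204, 0.1843]
tool_rot: [[0.98, 0.198, -0.001], [0.198, -0.98, -0.0], [-0.001, -0.0, -1.0]]
force: [-0.4, -0.4, -1.6]
width: 0.0627
grip_force: 0.0
d [-0.135  -0.0003  0.0645] turn 0.001 cur [0.6051 0.2204 0.1843] 0.199 F [-0.4 -0.4 -1.6] w 0.0627 t 9.675 q7 -1.7 tip 0.008
```

View pics/p4.png

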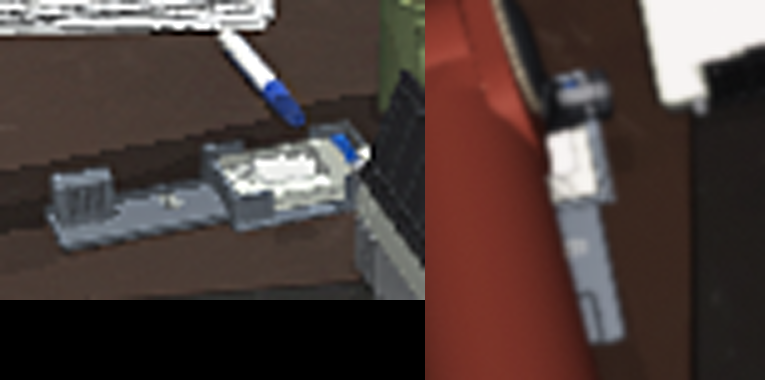

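The cartridge is seated flat in the pocket, blue end at the nose (left crop (345,150)). Now the grip.

```bash
python3 drive.py '{"tx": [-0.045, -0.09, -0.125, -0.135, -0.135, -0.135, -0.135, -0.135, -0.135, -0.135, -0.135, -0.135, -0.135, -0.135, -0.135, -0.135], "ty": [0, 0, 0, 0, 0, 0, 0, 0, 0, 0, 0, 0, 0, 0, 0, 0], "tz": [0, 0.02, 0.06, 0.1, 0.13, 0.15, 0.1625, 0.1625, 0.1625, 0.1625, 0.1625, 0.1625, 0.1625, 0.1625, 0.1625, 0.1625], "spin": [0, 0, 0, 0, 0, 0, 0, 0, 0, 0, 0, 0, 0, 0, 0, 0], "jaw": [0.05, 0.05, 0.05, 0.05, 0.05, 0.05, 0.05, 0.05, 0.05, 0.01, 0.01, 0.01, 0.01, 0.01, 0.01, 0.01]}' 40; python3 go.py .41 .17 .021 .184
```

```text
time: 11.78
tcp_pos: [0.4739, 0.1938, 0.023]
tool_rot: [[0.98, 0.197, 0.001], [0.197, -0.98, 0.0], [0.001, -0.0, -1.0]]
force: [-1.1, -0.3, 5.7]
width: 0.0153
grip_force: 39.9
d [-0.0673  0.0108  0.0019] turn 0.014 cur [0.4739 0.1938 0.023 ] 0.198 F [-1.1 -0.3  5.7] w 0.0153 t 11.775 q7 -1.71 tip 0.008
```

```bash
python3 drive.py '{"tx": [-0.015, -0.035, -0.055, -0.065, -0.065, -0.065, -0.065, -0.065, -0.065, -0.065, -0.064, -0.063, -0.062, -0.062, -0.062, -0.062, -0.062], "ty": [0, 0, 0, 0, 0, 0.01, 0.03, 0.055, 0.08, 0.105, 0.13, 0.15, 0.168, 0.176, 0.176, 0.176, 0.176], "tz": [0, 0, 0, 0, 0, 0, 0, 0, 0, 0, 0, 0, 0, 0, 0, 0, 0], "spin": [0, 0, 0, 0, 0, 0, 0.002, 0.005, 0.008, 0.01, 0.012, 0.014, 0.014, 0.014, 0.014, 0.014, 0.014], "jaw": [0.01, 0.01, 0.01, 0.01, 0.01, 0.01, 0.01, 0.01, 0.01, 0.01, 0.01, 0.01, 0.01, 0.01, 0.01, 0.01, 0.01]}' 60; python3 go.py .567 .0315 .023 .184
python3 - <<'E'
from h import *
from bench import env
for n in("side","top"): np.savez(f"{n}5.npz",**env.get_image(n))
a=load("side","5")["frame"][160:240,255:385,::-1];b=load("top","5")["frame"][140:260,280:370,::-1]
r=lambda x,w:cv2.resize(x,None,fx=w,fy=w,interpolation=cv2.INTER_CUBIC)
a=r(a,3);b=r(b,4.5); o=np.zeros((max(a.shape[0],b.shape[0]),a.shape[1]+b.shape[1],3),np.uint8);o[:a.shape[0],:a.shape[1]]=a;o[:b.shape[0],a.shape[1]:]=b;cv2.imwrite("pics/p5.png",o);print(a.shape)
E
```

```text
time: 13.9
tcp_pos: [0.4475, 0.012, 0.0231]
tool_rot: [[0.982, 0.189, 0.001], [0.189, -0.982, 0.003], [0.001, -0.003, -1.0]]
force: [-0.2, 5.4, 10.8]
width: 0.0149
grip_force: 60.5
d [0.121  0.0035 0.0002] turn 0.007 cur [0.4475 0.012  0.0231] 0.191 F [-0.2  5.4 10.8] w 0.0149 t 13.9 q7 -1.47 tip 0.008
(240, 390, 3)
```

View pics/p5.png

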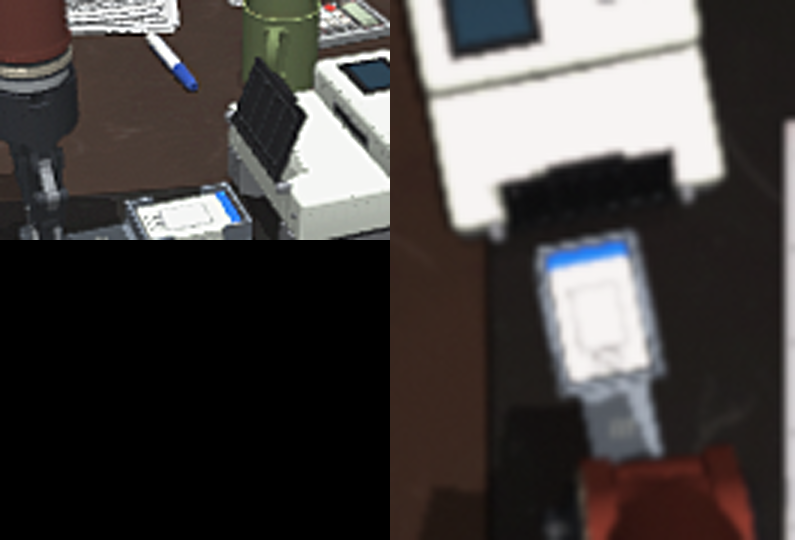

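The tray is lined up in front of the bay, with the cartridge seated and its blue end leading. Before pushing I check the lateral offset numerically.

Run:
```python
from h import *
d=load("top","5")
r=mask(d,lambda r,g,b:(r>200)&(g>200)&(b>200),(270,110,365,195)); c=max(cv2.findContours(r,0,2)[0],key=cv2.contourArea)
c=lambda u,v:np.array([280,140])+(np.array([u-390,v])+.5)/4.5-.5
T=np.array([plane(d,c(*p),.025)[0] for p in[(537,247),(635,235),(663,370),(562,395)]])
F=np.array([plane(d,c(*p),.08)[0] for p in[(449,235),(725,180)]])
print(T.mean(0),((T[0]+T[1])-(T[2]+T[3]))/2,F.mean(0),F[0]-F[1])
# printer side edges via row crossings of white mask, back part z=.112 & front z=.08
im=d["frame"].min(2).astype(float)
def edges(v):
    row=im[v,275:365]; i=np.where(row>110)[0]; a,b=i[0],i[-1]
    sa=a-(row[a]-110)/(row[a]-row[a-1]); sb=b+(row[b]-110)/(row[b]-row[b+1]); return 275+sa,275+sb
for vs,z in((range(138,146),.112),(range(164,174),.08)):
    L=[];R=[]
    for v in vs:
        a,b=edges(v); L.append(plane(d,(a,v),z)[0][:2]);R.append(plane(d,(b,v),z)[0][:2])
    L=np.array(L);R=np.array(R)
    for E in(L,R):
        k=np.polyfit(E[:,0],E[:,1],1); print(z,"slope",k[0].round(3),"y at x=.645 with .186:",(E[:,1]-.186*(E[:,0]-.645)).mean().round(4))
# tray sides: outline threshold
g=d["frame"].max(2).astype(float)
L=[];R=[]
for v in range(199,222):
    row=g[v,300:350]; i=np.where(row>75)[0]; a,b=i[0],i[-1]
    L.append(plane(d,(300+a-(row[a]-75)/(row[a]-row[a-1]),v),.025)[0][:2]);R.append(plane(d,(300+b+(row[b]-75)/(row[b]-row[b+1]),v),.025)[0][:2])
for E in map(np.array,(L,R)):
    k=np.polyfit(E[:,0],E[:,1],1);print("tray slope",k[0].round(3),"y at .645:",(E[:,1]-.186*(E[:,0]-.645)).mean().round(4))
```

```text
[0.57848551 0.03951185 0.025     ] [0.09582999 0.01700487 0.        ] [0.6430363  0.04784843 0.08      ] [-0.03449133  0.1795562   0.        ]
0.112 slope 0.177 y at x=.645 with .186: 0.1383
0.112 slope 0.182 y at x=.645 with .186: -0.0455
0.08 slope 0.202 y at x=.645 with .186: 0.1386
0.08 slope 0.19 y at x=.645 with .186: -0.0463
tray slope 0.187 y at .645: 0.0905
tray slope 0.186 y at .645: 0.015
```

```bash
python3 drive.py '{"tx": [0, 0, 0, 0], "ty": [0.0055, 0.0055, 0.0055, 0.0055], "tz": [0, 0, 0, 0], "spin": [0, 0, 0, 0], "jaw": [0.01, 0.01, 0.01, 0.01]}'; python3 go.py .567 .0315 .023 .184
cat > meas.py <<'E'
from h import *
from bench import env
import sys
d=env.get_image("top");v0,v1=int(sys.argv[1]),int(sys.argv[2])
g=d["frame"].max(2).astype(float);L=[];R=[]
for v in range(v0,v1):
    row=g[v,300:352]; i=np.where(row>75)[0]; a,b=i[0],i[-1]
    L.append(plane(d,(300+a-(row[a]-75)/(row[a]-row[a-1]),v),.025)[0][:2]);R.append(plane(d,(300+b+(row[b]-75)/(row[b]-row[b+1]),v),.025)[0][:2])
for E in map(np.array,(L,R)):
    k=np.polyfit(E[:,0],E[:,1],1);print("tray slope",k[0].round(3),"y at .645:",(E[:,1]-.186*(E[:,0]-.645)).mean().round(4))
E
python3 meas.py 199 222
```

```text
time: 14.5
tcp_pos: [0.4483, 0.008, 0.0231]
tool_rot: [[0.981, 0.192, 0.0], [0.192, -0.981, 0.005], [0.001, -0.004, -1.0]]
force: [-1.1, 8.8, 12.5]
width: 0.0149
grip_force: 60.6
d [ 0.121  -0.0003  0.0002] turn 0.009 cur [0.4483 0.008  0.0231] 0.193 F [-1.1  8.8 12.5] w 0.0149 t 14.5 q7 -1.46 tip 0.008
tray slope 0.209 y at .645: 0.0871
tray slope 0.197 y at .645: 0.0115
```

```bash
python3 drive.py '{"tx": [0, 0.01, 0.02, 0.02], "ty": [0.001, 0.001, 0.001, 0.001], "tz": [-0.001, -0.001, -0.001, -0.001], "spin": [0.014, 0.014, 0.014, 0.014], "jaw": [0.01, 0.01, 0.01, 0.01]}'; python3 go.py .567 .0315 .023 .184;python3 meas.py 196 216
```

```text
time: 15.05
tcp_pos: [0.4562, 0.0047, 0.0228]
tool_rot: [[0.985, 0.168, -0.026], [0.168, -0.986, -0.003], [-0.026, -0.002, -1.0]]
force: [-15.5, -0.3, 20.6]
width: 0.0148
grip_force: 62.1
d [ 0.1137 -0.0078 -0.0031] turn -0.015 cur [0.4562 0.0047 0.0228] 0.169 F [-15.5  -0.3  20.6] w 0.0148 t 15.05 q7 -1.47 tip 0.008
tray slope 0.155 y at .645: 0.079
tray slope 0.171 y at .645: 0.0033
```

```bash
python3 - <<'E'
from h import *
from bench import env
s=env.sense();print(s["time"],s["force"].round(1),s["torque"].round(2),s["qpos"].round(2),s["tcp_pos"].round(4),s["joint_vel"].round(2))
a=env.get_image("side")["frame"][150:260,215:385,::-1];b=env.get_image("top")["frame"][170:260,285:365,::-1]
r=lambda x,w:cv2.resize(x,None,fx=w,fy=w,interpolation=cv2.INTER_CUBIC)
a=r(a,2.7);b=r(b,4); o=np.zeros((max(a.shape[0],b.shape[0]),a.shape[1]+b.shape[1],3),np.uint8);o[:a.shape[0],:a.shape[1]]=a;o[:b.shape[0],a.shape[1]:]=b;cv2.imwrite("pics/p6.png",o);print(o.shape)
E
python3 go.py .567 .0315 .023 .184
```

```text
15.1 [-15.1  -0.8  20.3] [-0.13  2.9   0.14] [-0.06  0.7  -0.01  2.14  0.01  0.32 -1.47] [0.4562 0.0046 0.0228] [ 0. -0. -0.  0.  0. -0.  0.]
(360, 779, 3)
d [ 0.1137 -0.0078 -0.0031] turn -0.015 cur [0.4562 0.0047 0.0228] 0.169 F [-14.4  -1.2  19. ] w 0.0147 t 15.2 q7 -1.47 tip 0.008
```

View pics/p6.png

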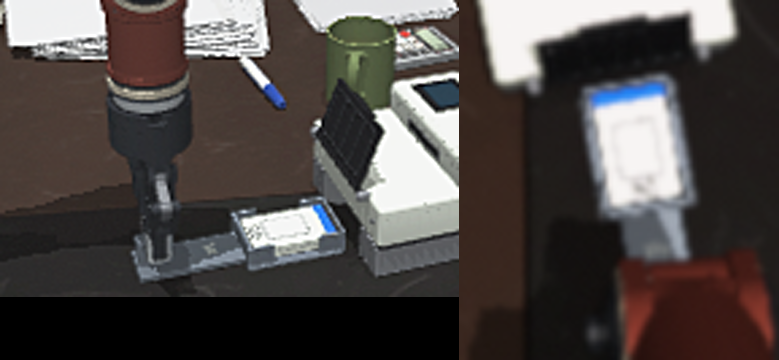

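Nothing blocks the tray: its nose at right crop (625,95) is still about 10 mm short of the mouth. The fingers are pressing it down with 20 N, and friction holds it. I relieve that by commanding slightly higher and square up the tray.

```bash
python3 drive.py '{"tx": [0, 0, 0, 0, 0], "ty": [-0.002, -0.002, -0.002, -0.002, -0.002], "tz": [-0.003, -0.006, -0.006, -0.006, -0.006], "spin": [-0.008, -0.016, -0.016, -0.016, -0.016], "jaw": [0.01, 0.01, 0.01, 0.01, 0.01]}'; python3 go.py .567 .0315 .023 .184;python3 meas.py 196 216
```

```text
time: 15.82
tcp_pos: [0.4678, 0.0083, 0.029]
tool_rot: [[0.983, 0.186, -0.0], [0.186, -0.983, -0.0], [-0.0, -0.0, -1.0]]
force: [0.8, -0.4, -3.2]
width: 0.0149
grip_force: 58.9
d [ 0.1017 -0.0044  0.006 ] turn 0.003 cur [0.4678 0.0083 0.029 ] 0.187 F [ 0.8 -0.4 -3.2] w 0.0149 t 15.825 q7 -1.47 tip 0.008
tray slope 0.2 y at .645: 0.0823
tray slope 0.172 y at .645: 0.0064
```

```bash
python3 drive.py '{"tx": [0, 0, 0, 0], "ty": [-0.002, -0.002, -0.002, -0.002], "tz": [0.002, 0.0045, 0.0045, 0.0045], "spin": [0, 0, 0, 0], "jaw": [0.01, 0.01, 0.01, 0.01]}'; python3 go.py .567 .0315 .024 .184;python3 meas.py 196 212
```

```text
time: 16.38
tcp_pos: [0.4675, 0.0103, 0.0247]
tool_rot: [[0.983, 0.186, -0.0], [0.186, -0.983, 0.0], [-0.0, -0.0, -1.0]]
force: [-0.9, -1.0, -3.1]
width: 0.0147
grip_force: 58.8
d [ 0.1017 -0.0023  0.0007] turn 0.003 cur [0.4675 0.0103 0.0247] 0.187 F [-0.9 -1.  -3.1] w 0.0147 t 16.375 q7 -1.47 tip 0.008
tray slope 0.174 y at .645: 0.0849
tray slope 0.18 y at .645: 0.0087
```

```bash
python3 drive.py '{"tx": [0, 0.01, 0.02, 0.03, 0.04, 0.05, 0.05, 0.05], "ty": [0, 0, 0, 0, 0, 0, 0, 0], "tz": [0.001, 0.001, 0.001, 0.001, 0.001, 0.001, 0.001, 0.001], "spin": [0.002, 0.002, 0.002, 0.002, 0.002, 0.002, 0.002, 0.002], "jaw": [0.01, 0.01, 0.01, 0.01, 0.01, 0.01, 0.01, 0.01]}'; python3 go.py .567 .0315 .024 .184
```

```text
time: 17.42
tcp_pos: [0.5159, 0.0196, 0.0236]
tool_rot: [[0.983, 0.184, -0.001], [0.184, -0.983, -0.0], [-0.001, -0.0, -1.0]]
force: [-0.4, 0.2, -4.4]
width: 0.0146
grip_force: 58.8
d [ 0.0524 -0.0024 -0.0005] turn 0.001 cur [0.5159 0.0196 0.0236] 0.185 F [-0.4  0.2 -4.4] w 0.0146 t 17.425 q7 -1.48 tip 0.008
```

```bash
python3 drive.py '{"tx": [0.005, 0.015, 0.025, 0.035, 0.042, 0.046, 0.046, 0.046], "ty": [0, 0, 0, 0, 0, 0, 0, 0], "tz": [0.001, 0.001, 0.0015, 0.0015, 0.0015, 0.0015, 0.0015, 0.0015], "spin": [0, 0, 0, 0, 0, 0, 0, 0], "jaw": [0.01, 0.01, 0.01, 0.01, 0.01, 0.01, 0.01, 0.01]}'; python3 go.py .567 .0315 .024 .184
```

```text
time: 18.42
tcp_pos: [0.5566, 0.0268, 0.0229]
tool_rot: [[0.983, 0.183, -0.011], [0.183, -0.983, -0.002], [-0.011, -0.0, -1.0]]
force: [-9.2, -1.8, 11.6]
width: 0.0146
grip_force: 60.8
d [ 0.011  -0.0027 -0.0013] turn 0.0 cur [0.5566 0.0268 0.0229] 0.184 F [-9.2 -1.8 11.6] w 0.0146 t 18.425 q7 -1.48 tip 0.008
```

```bash
python3 drive.py '{"tx": [0, 0.004, 0.008, 0.008, 0.008], "ty": [0, 0, 0, 0, 0], "tz": [-0.0015, -0.0015, -0.0015, -0.0015, -0.0015], "spin": [0, 0, 0, 0, 0], "jaw": [0.01, 0.01, 0.01, 0.01, 0.01]}'; python3 go.py .567 .0315 .024 .184
```

```text
time: 19.05
tcp_pos: [0.57, 0.0297, 0.0236]
tool_rot: [[0.983, 0.184, 0.0], [0.184, -0.983, 0.0], [0.0, -0.0, -1.0]]
force: [0.7, -0.2, -3.8]
width: 0.0147
grip_force: 58.9
d [-0.0026 -0.0023 -0.0004] turn 0.001 cur [0.57   0.0297 0.0236] 0.185 F [ 0.7 -0.2 -3.8] w 0.0147 t 19.05 q7 -1.48 tip 0.008
```

```bash
python3 drive.py '{"tx": [0.003, 0.006, 0.009, 0.009, 0.009], "ty": [0, 0, 0, 0, 0], "tz": [0, 0, 0, 0, 0], "spin": [0, 0, 0, 0, 0], "jaw": [0.01, 0.01, 0.01, 0.01, 0.01]}'; python3 go.py .567 .0315 .024 .184
```

```text
time: 19.68
tcp_pos: [0.5702, 0.0294, 0.0231]
tool_rot: [[0.983, 0.183, -0.018], [0.183, -0.983, -0.003], [-0.018, -0.001, -1.0]]
force: [-13.8, -2.3, 6.7]
width: 0.015
grip_force: 60.4
d [-0.0028 -0.0026 -0.0009] turn 0.0 cur [0.5702 0.0294 0.0231] 0.184 F [-13.8  -2.3   6.7] w 0.015 t 19.675 q7 -1.48 tip 0.008
```

```bash
python3 drive.py '{"tx": [0.004, 0.008, 0.008, 0.008], "ty": [0, 0, 0, 0], "tz": [-0.001, -0.002, -0.002, -0.002], "spin": [0, 0, 0, 0], "jaw": [0.01, 0.01, 0.01, 0.01]}'; python3 go.py .567 .0315 .024 .184
```

```text
time: 20.18
tcp_pos: [0.5703, 0.0295, 0.0231]
tool_rot: [[0.982, 0.184, -0.035], [0.184, -0.983, -0.005], [-0.036, -0.001, -0.999]]
force: [-23.3, -4.8, 7.4]
width: 0.0151
grip_force: 60.5
d [-0.0029 -0.0026 -0.0008] turn 0.001 cur [0.5703 0.0295 0.0231] 0.185 F [-23.3  -4.8   7.4] w 0.0151 t 20.175 q7 -1.49 tip 0.008
```

The tray is firmly against the back stop, with 23 N and no movement. I unload, release, and go up and over behind the cover.

```bash
python3 drive.py '{"tx": [-0.008, -0.015, -0.015, -0.015, -0.015, -0.015, -0.015, -0.015, -0.015, -0.015, -0.015, -0.015, -0.015, -0.015, -0.015], "ty": [0, 0, 0, 0, 0, 0, 0, 0, 0, 0, 0, 0, 0, 0, 0], "tz": [0, 0, 0, 0, 0, 0, 0, -0.03, -0.08, -0.14, -0.2, -0.23, -0.23, -0.23, -0.23], "spin": [0, 0, 0, 0, 0, 0, 0, 0, 0, 0, 0, 0, 0, 0, 0], "jaw": [0.01, 0.01, 0.01, 0.045, 0.045, 0.045, 0.045, 0.045, 0.045, 0.045, 0.0, 0.0, 0, 0, 0]}'; python3 go.py .691 .055 .126 .184
```

```text
time: 22.05
tcp_pos: [0.5707, 0.0299, 0.2538]
tool_rot: [[0.983, 0.184, -0.004], [0.184, -0.983, -0.0], [-0.004, -0.0, -1.0]]
force: [0.4, 0.3, -0.0]
width: -0.0002
grip_force: 0.0
d [ 0.1233 -0.0025  0.1273] turn 0.001 cur [0.5707 0.0299 0.2538] 0.185 F [ 0.4  0.3 -0. ] w -0.0002 t 22.05 q7 -1.48 tip 0.008
```

```bash
python3 drive.py '{"tx": [0.04, 0.09, 0.12, 0.123, 0.123, 0.123, 0.123, 0.123, 0.123, 0.123, 0.123, 0.123], "ty": [0, -0.001, -0.0025, -0.0025, -0.0025, -0.0025, -0.0025, -0.0025, -0.0025, -0.0025, -0.0025, -0.0025], "tz": [0, 0, 0, 0, 0, 0, 0.04, 0.08, 0.11, 0.127, 0.127, 0.127], "spin": [0, 0, 0, 0, 0, 0, 0, 0, 0, 0, 0, 0], "jaw": [0, 0, 0, 0, 0, 0, 0, 0, 0, 0, 0, 0]}'; python3 go.py .691 .055 .126 .184
python3 - <<'E'
from h import *
from bench import env
d=env.get_image("top")
f=lambda r,g,b:(b>70)&(b>r+4)&(b<220)
m=mask(d,f,(305,188,350,235));p=np.argwhere(m)[:,::-1];X=plane(d,p,.008)[:,:2]
ex=np.array([.983,.184]);o=np.array([.645,.0463]);q=X-o
print(len(p),"deck x range",(q@ex).min(),(q@ex).max(),"y range",(q@[-.184,.983]).min(),(q@[-.184,.983]).max(),p.min(0),p.max(0))
E
```

```text
time: 23.55
tcp_pos: [0.6932, 0.055, 0.1305]
tool_rot: [[0.983, 0.184, 0.003], [0.184, -0.983, 0.0], [0.003, 0.0, -1.0]]
force: [0.3, 0.1, -1.0]
width: 0.0002
grip_force: 0.0
d [-0.0021 -0.0004  0.0045] turn 0.001 cur [0.6932 0.055  0.1305] 0.185 F [ 0.3  0.1 -1. ] w 0.0002 t 23.55 q7 -1.5 tip 0.008Traceback (most recent call last):
  File "<stdin>", line 5, in <module>
  File "h.py", line 12, in mask
    n,l,s,c=cv2.connectedComponentsWithStats(k); i=1+np.argmax(s[1:,4]); return (l==i).astype(np.uint8)
                                                     ~~~~~~~~~^^^^^^^^^
    return _wrapfunc(a, 'argmax', axis=axis, out=out, **kwds)
    return bound(*args, **kwds)
ValueError: attempt to get argmax of an empty sequence
```

Run:
```python
from h import *
from bench import env
d=env.get_image("side");np.savez("side7.npz",**d)
ex=np.array([.983,.184,0]);ey=np.array([-.184,.983,0]);o=np.array([.645,.0463,0])
P=lambda x,y,z:o+ex*x+ey*y+[0,0,z]
print("pred fin top mid",proj(d,P(-79,0,38)*1 if 0 else P(-.079,0,.038)),"deck rear right corner",proj(d,P(-.099,-.023,.008)),"rear left",proj(d,P(-.099,.023,.008)))
m=mask(d,lambda r,g,b:(b>70)&(b>r+4)&(b<200),(262,185,345,245));p=np.argwhere(m)[:,::-1];print(len(p),p.min(0),p.max(0))
x0,y0=p.min(0)
for v in range(p[:,1].min(),p[:,1].max()+1): print(v,p[p[:,1]==v][:,0].min(),p[p[:,1]==v][:,0].max(),end=" | ")
```

```text
pred fin top mid [[313.75838036 227.27678102]] deck rear right corner [[309.32244471 242.58035154]] rear left [[304.46079744 233.0046791 ]]
479 [305 226] [344 244]
226 316 340 | 227 311 340 | 228 307 341 | 229 307 341 | 230 308 342 | 231 308 343 | 232 308 343 | 233 308 344 | 234 305 344 | 235 305 344 | 236 306 344 | 237 306 344 | 238 307 343 | 239 307 338 | 240 308 333 | 241 308 328 | 242 309 323 | 243 309 318 | 244 310 313 |
```

The tray's rear corners project within about 1 px of the home prediction, so it is home. Now I tip the cover forward.

```bash
python3 drive.py '{"tx": [-0.012, -0.025, -0.037, -0.049, -0.061, -0.073, -0.085, -0.09, -0.09, -0.09, -0.09, -0.09, -0.09, -0.09, -0.09, -0.09, -0.09, -0.09, -0.09, -0.09], "ty": [0, 0, 0, 0, 0, 0, 0, 0, 0, 0, 0, 0, 0, 0, 0, 0, 0, 0, 0, 0], "tz": [0, 0, 0, 0, 0, 0, 0, 0, 0, -0.05, -0.1, -0.15, -0.15, -0.15, -0.15, -0.15, -0.15, -0.15, -0.15, -0.15], "spin": [0, 0, 0, 0, 0, 0, 0, 0, 0, 0, 0, 0, 0, 0, 0, 0, 0, 0, 0, 0], "jaw": [0, 0, 0, 0, 0, 0, 0, 0, 0, 0, 0, 0, 0, 0, 0, 0, 0, 0, 0, 0]}'
cat > cov.py <<'E'
from h import *
from bench import env
d=env.get_image("side")
ex=np.array([.983,.184,0]);ey=np.array([-.184,.983,0]);o=np.array([.6475,.0463,0]);P=lambda x,y,z:o+ex*x+ey*y+[0,0,z]
g=d["frame"].astype(int); s=env.sense();print(s["time"],s["tcp_pos"].round(3),s["force"].round(1))
for a in(0,.3,.6,1.0,1.57,2.5,3.1,3.5):
    q=[proj(d,P(-.007-.066*f*np.sin(a),y,.082-.066*f*np.cos(a)))[0] for f in(.4,.6,.8,.97) for y in(-.045,-.02,.0,.02)]
    print(a,np.round(q[-4]),[int(g[int(round(v)),int(round(u))].max()) for u,v in q])
u,v=np.mean([proj(d,P(-.007,0,.05))[0]],0);cv2.imwrite("pics/c.png",d["frame"][:,:,::-1])
E
python3 cov.py
```

```text
time: 26.15
tcp_pos: [0.6037, 0.0384, 0.2788]
tool_rot: [[0.983, 0.184, 0.0], [0.184, -0.983, 0.0], [0.0, -0.0, -1.0]]
force: [-0.4, -0.2, 0.1]
width: 0.0002
grip_force: 0.0
26.2 [0.604 0.038 0.279] [0.  0.5 0.1]
0 [346. 238.] [21, 39, 42, 45, 31, 53, 46, 45, 37, 51, 45, 45, 39, 40, 48, 34]
0.3 [339. 238.] [52, 46, 45, 46, 55, 48, 48, 39, 66, 26, 34, 30, 97, 137, 163, 29]
0.6 [333. 237.] [46, 45, 46, 21, 28, 25, 23, 38, 159, 62, 36, 49, 157, 137, 32, 32]
1.0 [327. 232.] [45, 45, 24, 71, 28, 27, 47, 48, 161, 34, 51, 47, 134, 28, 34, 48]
1.57 [323. 222.] [46, 31, 57, 74, 23, 49, 79, 70, 48, 47, 72, 71, 40, 47, 71, 71]
2.5 [333. 203.] [28, 27, 23, 14, 25, 29, 22, 70, 25, 45, 69, 71, 21, 73, 71, 71]
3.1 [346. 196.] [248, 182, 182, 180, 179, 182, 180, 93, 182, 180, 79, 71, 180, 83, 89, 80]
3.5 [356. 196.] [246, 181, 181, 180, 177, 182, 180, 83, 174, 179, 174, 76, 246, 235, 89, 74]
```

```bash
python3 drive.py '{"tx": [0, 0, 0, 0, 0, 0, 0, 0], "ty": [0, 0, 0, 0, 0, 0, 0, 0], "tz": [-0.03, -0.05, -0.05, -0.05, -0.05, -0.05, -0.05, -0.05], "spin": [0, 0, 0, 0, 0, 0, 0, 0], "jaw": [0, 0, 0, 0, 0, 0, 0, 0]}'|head -1; python3 cov.py|head -3
python3 - <<'E'
from h import *
c=cv2.imread("pics/c.png").max(2).astype(int);z=load("side","7");b=z["frame"].max(2).astype(int)
ex=np.array([.983,.184,0]);ey=np.array([-.184,.983,0]);o=np.array([.6475,.0463,0]);P=lambda x,y,z:o+ex*x+ey*y+[0,0,z]
for y in(-.062,-.05,-.03,0,.04):
  for im in(b,c):
    print(y,[int(im[int(round(v)),int(round(u))]) for u,v in (proj(z,P(-.009,y,h))[0] for h in(.078,.065,.05,.035,.025,.018,.012,.004))])
print(proj(z,[P(-.009,-.056,.016),P(-.009,-.056,.08)]))
print(c[205:250,342:368:2])
E
```

```text
time: 27.2
27.25 [0.604 0.038 0.329] [ 0.  -0.5  0. ]
0 [346. 238.] [21, 39, 48, 47, 29, 50, 45, 46, 34, 51, 50, 44, 35, 37, 52, 29]
0.3 [339. 238.] [49, 45, 46, 46, 53, 46, 47, 32, 69, 41, 42, 30, 95, 160, 163, 31]
-0.062 [98, 123, 115, 98, 59, 38, 38, 44]
-0.062 [103, 148, 120, 97, 57, 38, 40, 44]
-0.05 [46, 120, 87, 63, 80, 25, 27, 43]
-0.05 [23, 23, 23, 34, 36, 33, 26, 33]
-0.03 [36, 122, 81, 65, 74, 78, 137, 38]
-0.03 [37, 24, 50, 41, 34, 24, 26, 28]
0 [26, 126, 97, 82, 65, 76, 134, 135]
0 [27, 26, 45, 44, 44, 29, 30, 30]
0.04 [23, 123, 105, 76, 76, 79, 47, 24]
0.04 [26, 27, 50, 47, 46, 24, 30, 42]
[[346.40706243 240.73936145]
 [347.26732165 220.60849791]]
[[182 179 178 198 255 251 247 246 246 246 246 246 246]
 [184 181 222 254 249 247 246 246 246 246 246 246 246]
 [181 213 254 247 246 246 246 246 246 246 246 246 246]
 [176 175 252 246 246 246 246 246 246 246 246 246 246]
 [182 178 254 246 246 246 246 246 246 246 246 246 246]
 [104 177 255 247 246 246 246 246 246 246 246 246 246]
 [ 72 180 204 249 246 246 246 246 246 246 246 246 246]
 [ 38 176 151 214 246 246 246 246 246 246 246
[... 1345 characters left out ...]
99  90 106 143 171 169 170 171 171 172]
 [102  23  35  98  79 153 145 170 169 171 171 171 176]
 [ 24  25  33  98  80  75 148 174 170 170 170 137  62]
 [ 44  28  29  84  79  92 112 178 165  89  59  30  50]
 [ 44  36  26  79  81  78  79  58  39  36  62 101 100]
 [ 47  32  26  81  81  71 128  52  65 101  99  97  96]
 [ 43  28  25  80  81  80 100  98  99  95  96  95  94]
 [ 43  44  31  78  82  79 101  94  95  95  95  97  95]
 [ 49  46  34  27  88  79 107  95  94  96  96  95 103]
 [ 48  50  44  42 113  79 108  94 103  94 103  95 103]
 [ 50  43  44  44  62  79 108  95 103  94 104  95 102]
 [ 49  44  46  48  43  80 108  95 102 101 103 104 106]
 [ 49  49  50  50  40  81 110 102 103 104 106 104 109]]
```

The cover hangs vertical over the front: its right edge stays at column 346, matching the shut prediction, and it has held still for a second. I hand in.

```bash
python3 -c "
from bench import env
print(env.hand_in())"
```

```text
the job is handed in; nothing more can be done
None
```

I handed the job in at about 27 s: cartridge flat in the tray pocket with the blue end at the nose, tray against the bay's back stop, cover shut, and the mug, pen and eraser not touched (not re-measured); no verdict was returned.

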